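# Count along the divider rack and push the flattened tray into the third gap

### The job

The flattened aluminium tray lying in front of the divider rack belongs in the rack's third gap, counted from the end where the white detergent bottle stands. With a fingertip, run along the dividers starting on the end one at the detergent bottle's side, feeling each in turn until you have felt the third divider, just past which the third gap opens; then push the tray flat along the bench into that gap until it is fully home against the back rail. Do not pick the tray up, and leave everything else on the bench where it is.

Things in the scene. Friction and masses are not known exactly. Their poses are not given: they have to be found in the camera images.
- rack: Dark sheet-steel divider rack fixed to the bench: five upright dividers 90 mm apart make four gaps, open above and towards the robot, with no floor or sill (things slide on the bench). Origin on the bench at the middle of the mouth, at divider_3's front foot; +x points into the gaps, +y along the mouth to the robot's left. Gap centre lines at y = +135, +45, -45, -135 mm, 82 mm clear at the mouth.
- back_rail (a point): Point on the near face of the rack's back rail (36 mm high, closes the far ends of all the gaps), mid-length, 18 mm above the bench, 105 mm behind the mouth; axes as the rack's.
- divider_1: Steel divider number 1 from the left as the robot sees it (an end divider). Fixed, upright, 105 mm deep, 50 mm high, 3 mm sheet with its top and front edges rolled to an 8 mm round. Origin on the bench at the foot of its front edge; +x runs along it into the rack, z up.
- divider_2: Steel divider number 2 from the left as the robot sees it. Fixed, upright, 105 mm deep, 50 mm high, 3 mm sheet with its top and front edges rolled to an 8 mm round. Origin on the bench at the foot of its front edge; +x runs along it into the rack, z up.
- divider_3: Steel divider number 3 from the left as the robot sees it. Fixed, upright, 105 mm deep, 50 mm high, 3 mm sheet with its top and front edges rolled to an 8 mm round. Origin on the bench at the foot of its front edge; +x runs along it into the rack, z up.
- divider_4: Steel divider number 4 from the left as the robot sees it. Fixed, upright, 105 mm deep, 50 mm high, 3 mm sheet with its top and front edges rolled to an 8 mm round. Origin on the bench at the foot of its front edge; +x runs along it into the rack, z up.
- divider_5: Steel divider number 5 from the left as the robot sees it (an end divider). Fixed, upright, 105 mm deep, 50 mm high, 3 mm sheet with its top and front edges rolled to an 8 mm round. Origin on the bench at the foot of its front edge; +x runs along it into the rack, z up.
- tray: Flattened aluminium tray, a rigid slab 110 mm long (its x), 68 mm wide (its y), 10 mm thick, about 60 g, lying flat and loose on the bench before the rack's mouth, its long side turned up to 0.4 rad from the direction of the gaps. Origin at the centre of its underside, z up; the two ends are alike. When home its near end sticks out 5 mm before the mouth.
- detergent: White plastic detergent bottle with closed cap, loose, standing, 62 x 98 mm at the foot, 235 mm high, about 165 mm outside one end divider of the rack: it marks the end to count from. Origin at the centre of its foot.
- beer_bottle: Empty amber glass beer bottle, loose, standing, 61 mm across, 225 mm high, about 165 mm outside the rack's other end. Origin at the centre of its foot.
- mug_shard: Curved white shard of a ceramic mug with its handle up, loose, about 85 x 75 mm, 50 mm high, lying on the bench to one side in front of the rack. Origin on the bench under its middle.
- jar: Small closed glass jar, loose, standing, 68 mm across, 82 mm high, to one side in front of the rack. Origin at the centre of its foot.
- jar_lid: Aluminium jar lid, loose, 66 mm across, 12 mm high, lying in an outer gap of the rack. Origin at the centre of its underside.
- squashed_can: Drink can squashed end to end, loose, 69 mm across, 28 mm high, lying in the other outer gap. Origin at the centre of its underside.
There are look-alikes about, which are no part of the job. Leave any red look-alike of the detergent alone. Leave any red look-alike of the tray alone.

How it is judged:
By the outcome, as a careful person would: the job done as asked, in the order asked, and still so for the second after the job is handed in, with the robot touching nothing.
It also fails if it takes over 72 s, if anything falls off the work surface, if the arm or the gripper's body presses on something with over 40 N, if the wrist force passes 120 N, or if a joint passes its speed limit or range.

### The arm

A 7-joint arm with a two-finger parallel gripper is mounted at the origin on the work surface. World frame = base frame: x ahead of the robot, y to its left, z up, the work surface at z = 0. Lengths are in m, angles in degrees, forces in N, time in s.
With the tool pointing down it reaches from about 0.35 to 0.9 m from the base axis. Payload 19.9 kg.
Tool frame: the origin (TCP) lies at the very end of the fingers, on their centre line; the grasp point (between the pads) lies 19 mm behind it; z points along the fingers, x is the direction in which the jaws open and shut, and the axes are right-handed (so a half turn about z gives the same grasp; the last joint's range is limited). The gripper opens to 94 mm and grips with 3 to 60 N. Pads are 16 mm wide; open, the fingers measure 119 mm over their backs; the gripper's body (75 mm by 177 mm) begins 78 mm behind the grasp point.
Start: joints at [67.638, 23.915, -0.59, 92.452, 0.269, 63.638, -3.037], TCP at [0.214, -0.587, 0.205] pointing down, gripper open.
Joint ranges: [-161.28, 161.28], [-22.2, 115.67], [-73.04, 71.86], [3.21, 147.25], [-68.34, 248.33], [10.77, 114.83], [-161.83, 161.83]. Speed limits (degrees/s): [108.29, 108.29, 136.94, 136.94, 172.46, 172.46, 172.46].

### API

Orientations are given as a 3x3 rotation matrix whose columns are the frame's x, y, z axes.
In Python, from cell import arm, imaging gives the robot as it stands.
- The arm moves only by the tool jog_arm, never from a script. Its arguments are lists of equal length, an entry for each row: "translation": the shift along the world's x, y, z in cm, a list of three; "twist": the turn, a rotation vector about the world's x, y, z in rad, a list of three. In form: {"translation": [[x, y, z], ...], "twist": [[rx, ry, rz], ...]}. A call has 1 to 12 rows; each row is the pose to reach, as a shift and turn from the pose commanded when the call began; what a row does not reach only later rows make up. A row lasts 1/10 s, in which the tool goes at most 50 mm and 8.59 degrees, less where a joint would pass 70% of its speed; a pose out of reach is approached as far as the arm can. A call with a gripper value outside its range is refused whole. "hand" is the gripper's target within -1 to 1 (shut at 1, half-way at 0, fully open at -1), set as the call begins (left out, the last holds). The fingers move at their own pace and stop on an object; "grip_force" is the grip in N (left out, the last holds). Time passes only in rows, so rows that repeat a pose let the fingers close. It gives the time, the measured TCP pose, the force and the opening at its end, in the units of the state.
- arm.get_state(): the state, without advancing time (a new reading comes with each control period).
- imaging.capture(name): name is "side" or "top" or "wrist"; returns (picture, depth): 384x512x3 uint8, red, green, blue; 384x512 float32, m along the optical axis (not along the pixel's ray), 0 where there is no reading.
- imaging.get_calibration(name): a dict with "K" (3x3 intrinsics, pixels), "position" and "rotation" of the camera in the world; the wrist camera has in their place "mount" (4x4, takes a point from camera to tool coordinates, whose origin is the TCP and whose axes are the tool frame's). Camera axes: x right, y down, z forward; pixel columns grow to the right and rows downward; lengths in m; the calibration is good to about 2 mm. A picture is of the moment at which its call begins: read the wrist's pose just before it. get_calibration takes no time and is no camera call.
- arm.job_done(): hands the job in, once; it reports no verdict.
The state is a dict: "t": time; "qpos": joint angles; "joint_vel": joint speeds; "joint_torque": joint torques, N m; "eef_pos": TCP position; "tool_rot": TCP orientation; "wrist_force": force on the tool from outside, world axes, zero at the start; "ft_torque": the same for the moment, N m; "gripper_width": finger opening in m.
Only numpy, scipy, OpenCV 4.12 (cv2) and the standard library are available. Lean on these libraries where they do the work, as an engineer would, in place of code of your own. Each camera call takes 0.05 s, during which the arm holds its last target.

## Working session

There is one attempt and no reset: what is moved stays moved. The work goes in short steps, Python scripts to look and compute and a tool call to move; the robot and the scene stay as the last step left them, time stands still between calls to the robot, and variables do not carry over. Pictures are saved under pics/ and viewed, and the job is handed in when it is done.

Besides the shell and the picture viewer there is one more tool, called after "Call:" as name(argument=value, ...) on one line, values as JSON. jog_arm: Moves the arm, as the interface text tells. Its arguments: {"type":"object","properties":{"translation":{"type":"array"},"twist":{"type":"array"},"hand":{"type":"number"},"grip_force":{"type":"number"}},"required":["translation","twist"]}

```bash
mkdir -p pics; ls; python3 - <<'E'
from cell import arm, imaging
import numpy as np, cv2
for n in ["top","side"]:
    p,d=imaging.capture(n); cv2.imwrite(f"pics/{n}0.png",p[:,:,::-1]); np.save(f"pics/{n}0d.npy",d); np.save(f"pics/{n}0.npy",p)
    c=imaging.get_calibration(n); print(n,c)
s=arm.get_state(); print(s)
E
```

```text
pics
top {'K': array([[372.35546888,   0.        , 248.68235507],
       [  0.        , 372.35546888, 191.33279604],
       [  0.        ,   0.        ,   1.        ]]), 'position': array([0.48018081, 0.00380313, 1.20249237]), 'rotation': array([[-0.01726319, -0.99771738,  0.06528414],
       [-0.99977839,  0.0180119 ,  0.01089728],
       [-0.0120483 , -0.06508155, -0.99780721]])}
side {'K': array([[346.68736352,   0.        , 254.40314905],
       [  0.        , 346.68736352, 190.6912185 ],
       [  0.        ,   0.        ,   1.        ]]), 'position': array([0.28388446, 0.68877386, 0.86060732]), 'rotation': array([[-0.92337114, -0.28209191,  0.26040333],
       [-0.38376049,  0.69705504, -0.60567496],
       [-0.01065945, -0.65919529, -0.75189623]])}
{'t': 0.1, 'qpos': array([67.6373214 , 23.94361976, -0.59187141, 92.48009043,  0.26943552,
       63.63792129, -3.03561499]), 'joint_vel': array([-0.05872332, -0.0209483 , -0.07099647, -0.02514706,  0.04707845,
       -0.02316965,  0.02506684]), 'joint_torque': array([ 1.20047527e-03, -8.52584410e+01,  6.39462434e-01, -4.26698756e+01,
       -4.90010879e-02,  1.63680024e-02,  1.78282221e-04]), 'eef_pos': array([ 0.21350303, -0.58706043,  0.20491316]), 'tool_rot': array([[ 3.41821454e-01, -9.39764816e-01, -4.28760015e-04],
       [-9.39764329e-01, -3.41821715e-01,  9.60318246e-04],
       [-1.04903278e-03,  7.46759883e-05, -9.99999447e-01]]), 'wrist_force': array([-0.89024298, -0.10481629, -0.18221041]), 'ft_torque': array([ 0.02317663, -0.00327014, -0.00273232]), 'gripper_width': 0.09391815556705607}
```

View pics/top0.png

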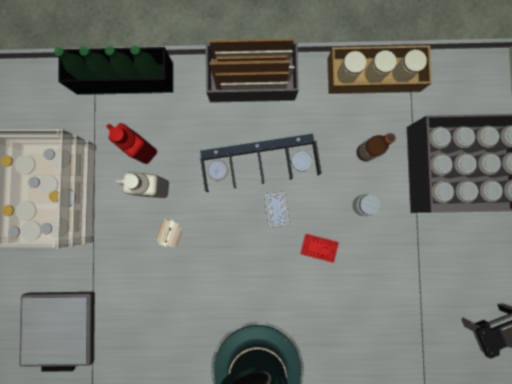

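View pics/side0.png

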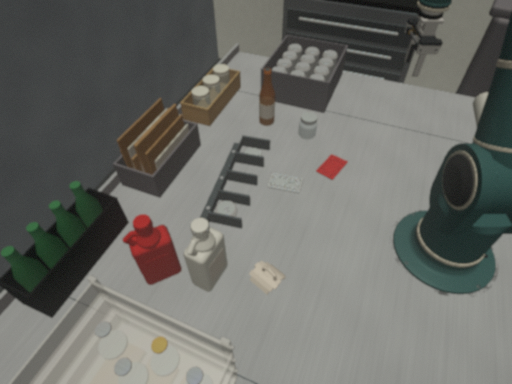

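```bash
cat > h.py <<'E'
import numpy as np, cv2
from cell import arm, imaging
def world(n,u,v,d):
    c=imaging.get_calibration(n);K=c["K"]
    p=np.array([(u-K[0,2])/K[0,0]*d,(v-K[1,2])/K[1,1]*d,d])
    return c["rotation"]@p+c["position"]
def onplane(n,u,v,z):
    c=imaging.get_calibration(n);K=c["K"]
    r=c["rotation"]@np.array([(u-K[0,2])/K[0,0],(v-K[1,2])/K[1,1],1])
    return c["position"]+r*(z-c["position"][2])/r[2]
def proj(n,P):
    c=imaging.get_calibration(n);K=c["K"]
    q=c["rotation"].T@(np.asarray(P)-c["position"]); q=K@q; return q[:2]/q[2]
E
python3 - <<'E'
import cv2,numpy as np
p=cv2.imread("pics/top0.png")[120:270,100:400]
cv2.imwrite("pics/top0c.png",cv2.resize(p,None,fx=2.66,fy=2.66,interpolation=cv2.INTER_CUBIC))
E
```

```text
(no output)
```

View pics/top0c.png

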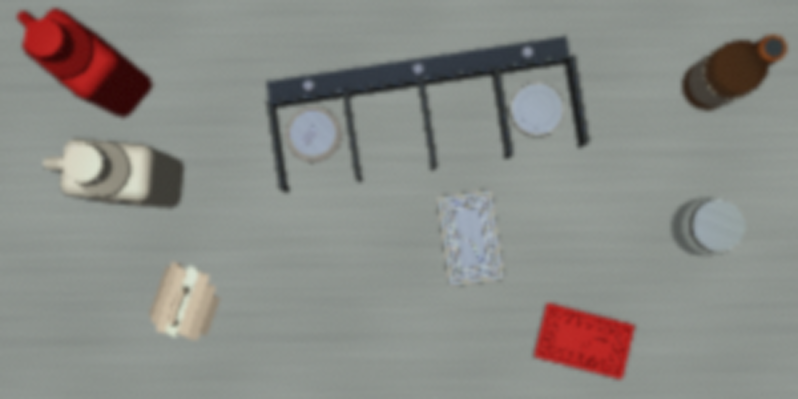

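The white detergent is at top-image pixel (145,184); the red one at (132,143) is the look-alike. The silver tray at (276,209) is the real one; the red slab at (320,248) is its look-alike. So the count starts from the left (+y) end, and the third gap lies between divider_3 and divider_4. Next I measure the poses.

```bash
python3 - <<'E'
from h import *
from scipy.optimize import minimize
p=np.load("pics/top0.npy").astype(int); d=np.load("pics/top0d.npy")
c=imaging.get_calibration("top");K=c["K"]
v,u=np.mgrid[0:384,0:512]
P=np.stack([(u-K[0,2])/K[0,0]*d,(v-K[1,2])/K[1,1]*d,d],-1)@c["rotation"].T+c["position"]
m=(p.sum(2)<200)&(u>195)&(u<330)&(v>130)&(v<200)
Z=P[...,2]
print("dark z pct",np.percentile(Z[m],[5,25,50,75,95]), "bench", np.median(Z[220:235,200:250]))
# rack fit: rolled edges at z=.05 for dividers; project dark pixels on z=.05
ys,xs=np.nonzero(m)
Q=np.array([onplane("top",a,b,0.046)[:2] for a,b in zip(xs,ys)])
# model: segments of dividers at y=180..-180, x 0..105; score dark pixels distance to model in template (symmetric via area)
from scipy.ndimage import distance_transform_edt
mask=m.astype(np.uint8)
dt=distance_transform_edt(1-mask)
def pts(x,y,th):
    R=np.array([[np.cos(th),-np.sin(th)],[np.sin(th),np.cos(th)]])
    L=[]
    for yy in (.18,.09,0,-.09,-.18):
        for xx in np.linspace(0.004,.10,25): L.append((xx,yy))
    return np.array(L)@R.T+[x,y]
g=cv2.GaussianBlur(p.sum(2).astype(np.float32),(0,0),0.8)
from scipy.ndimage import map_coordinates
def cost(a):
    W=pts(*a); uv=np.array([proj("top",[*w,0.046]) for w in W])
    return map_coordinates(g,[uv[:,1],uv[:,0]],order=1).mean()
x0=[*onplane("top",263,182,0.046)[:2],0]; best=None
a0,b0=onplane("top",206,190,.046)[:2],onplane("top",319,173,.046)[:2]
dirr=a0-b0; th=np.arctan2(-dirr[0],dirr[1]); x0[2]=th
print(x0, np.linalg.norm(dirr))
r=minimize(cost,x0,method="Nelder-Mead",options=dict(initial_simplex=[x0,[x0[0]+.01,x0[1],th],[x0[0],x0[1]+.01,th],[x0[0],x0[1],th+.05]]))
print("rack",r.x,np.degrees(r.x[2]),r.fun)
# tray
hsv=cv2.cvtColor(np.load("pics/top0.npy"),cv2.COLOR_RGB2HSV)
for k,(ux,vx) in dict(tray=(277,209)).items():
    bg=np.median(p[195:235,230:258].reshape(-1,3),0)
    mm=((np.abs(p-bg).sum(2)>30)&(u>255)&(u<300)&(v>188)&(v<232)).astype(np.uint8)
    mm=cv2.morphologyEx(mm,cv2.MORPH_CLOSE,np.ones((5,5)))
    cnt=max(cv2.findContours(mm,0,1)[0],key=cv2.contourArea)[:,0]
    W=np.array([onplane("top",a,b,0.008)[:2] for a,b in cnt])
    print(k,cv2.minAreaRect((W*1000).astype(np.float32)), mm.sum())
    mz=(Z>0.004)&(u>255)&(u<300)&(v>190)&(v<232); 
    cnt=(P[mz][:,:2]*1000).astype(np.float32); print("depth",cv2.minAreaRect(cnt), mz.sum())
E
```

```text
dark z pct [0.00121457 0.00395186 0.00719314 0.03512916 0.05071564] bench 0.00023364929978286764
[np.float64(0.584183672280334), np.float64(-0.02868459550522691), np.float64(0.13154453745961836)] 0.35611652447037884Traceback (most recent call last):
  File "<stdin>", line 32, in <module>
    res = _minimize_neldermead(fun, x0, args, callback, bounds=bounds,
                               **options)
    fxr = func(xr)
    fx = function(np.copy(x), *(wrapper_args + args))
  File "<stdin>", line 26, in cost
  File "h.py", line 12, in proj
    c=imaging.get_calibration(n);K=c["K"]
ValueError: time passes only in moves, steps and waits
```

```bash
python3 - <<'E'
s=open('h.py').read()
s=s.replace('def world','_C={}\ndef cal(n):\n    if n not in _C: _C[n]=imaging.get_calibration(n)\n    return _C[n]\ndef world').replace('c=imaging.get_calibration(n);','c=cal(n);')
open('h.py','w').write(s)
E
cat > fit.py <<'E'
from h import *
from scipy.optimize import minimize
from scipy.ndimage import map_coordinates
p=np.load("pics/top0.npy").astype(int); d=np.load("pics/top0d.npy")
c=cal("top");K=c["K"]
v,u=np.mgrid[0:384,0:512]
P=np.stack([(u-K[0,2])/K[0,0]*d,(v-K[1,2])/K[1,1]*d,d],-1)@c["rotation"].T+c["position"]
Z=P[...,2]
def pts(x,y,th):
    R=np.array([[np.cos(th),-np.sin(th)],[np.sin(th),np.cos(th)]])
    L=[(xx,yy) for yy in (.18,.09,0,-.09,-.18) for xx in np.linspace(0.0,.10,25)]
    O=[(-.006,yy) for yy in (.18,.09,0,-.09,-.18)]
    return np.array(L)@R.T+[x,y],np.array(O)@R.T+[x,y]
g=cv2.GaussianBlur(p.sum(2).astype(np.float32),(0,0),0.7)
def samp(W):
    uv=np.array([proj("top",[*w,0.047]) for w in W]); return map_coordinates(g,[uv[:,1],uv[:,0]],order=1).mean()
def cost(a):
    W,O=pts(*a); return samp(W)-0.15*samp(O)
x0=[.584,-.0287,.1315]
r=minimize(cost,x0,method="Nelder-Mead",options=dict(initial_simplex=[x0,[.594,-.0287,.13],[.584,-.0187,.13],[.584,-.0287,.18]]))
print("rack",r.x,np.degrees(r.x[2]),r.fun)
m=(Z>0.03)&(u>195)&(u<330)&(v>130)&(v<200)
T=r.x[2];R=np.array([[np.cos(T),-np.sin(T)],[np.sin(T),np.cos(T)]])
L=(P[m][:,:2]-r.x[:2])@R
print(m.sum())
for yy in (.18,.09,0,-.09,-.18):
    s=np.abs(L[:,1]-yy)<.03; s&=L[:,0]<.09
    print(yy,s.sum(),L[s][:,1].mean() if s.any() else 0,L[s][:,0].min() if s.any() else 0)
bg=np.median(p[195:235,230:258].reshape(-1,3),0)
mm=((np.abs(p-bg).sum(2)>30)&(u>255)&(u<300)&(v>188)&(v<232)).astype(np.uint8)
mm=cv2.morphologyEx(mm,cv2.MORPH_CLOSE,np.ones((5,5)))
cnt=max(cv2.findContours(mm,0,1)[0],key=cv2.contourArea)[:,0]
W=np.array([onplane("top",a,b,0.008)[:2] for a,b in cnt])
print("tray",cv2.minAreaRect((W*1000).astype(np.float32)), mm.sum())
mz=(Z>0.005)&(u>255)&(u<300)&(v>190)&(v<232)
print("depth",cv2.minAreaRect((P[mz][:,:2]*1000).astype(np.float32)), mz.sum(), np.median(Z[mz]))
for n,(a,b) in dict(det=(145,184),jar=(368,205),shard=(169,233),lid=(217,170),can=(301,160),redtray=(320,248)).items():
    print(n,P[b,a])
E
python3 fit.py
```

```text
rack [ 0.58249171 -0.02789431  0.13547044] 7.761884420310747 154.55921936035156
702
0.18 87 0.17671260756375243 0.0007999490275870441
0.09 83 0.09222884462747465 -0.0001493591524883562
0 71 0.0002064478585152376 0.00013004958464065859
-0.09 75 -0.0895859078204252 0.0004946711147688459
-0.18 79 -0.17928668069863823 -0.0007153289818025765
tray ((499.799560546875, -69.7371826171875), (110.41986846923828, 68.0455551147461), 6.98172664642334) 687
depth ((495.16229248046875, -70.4557113647461), (146.74423217773438, 126.56165313720703), 86.99726104736328) 592 0.007950818559615769
det [0.57220528 0.30009201 0.18402901]
jar [ 0.50602549 -0.34123089  0.08066042]
shard [0.43024513 0.26930616 0.02921842]
lid [0.62674364 0.11608791 0.02792716]
can [ 0.6566954  -0.1538086   0.00737737]
redtray [ 0.37379387 -0.20675545  0.00672062]
```

Call:
jog_arm(translation=[[4,8,3],[8,16,3],[11,22,3],[14,28,3],[17,34,3],[20,40,3],[23,46,3],[26,52,3],[28,58,3],[28,58,3],[28,58,3],[28,58,3]], twist=[[0,0,0.14],[0,0,0.28],[0,0,0.42],[0,0,0.56],[0,0,0.7],[0,0,0.84],[0,0,0.98],[0,0,1.12],[0,0,1.25],[0,0,1.357],[0,0,1.357],[0,0,1.357]], hand=1, grip_force=10)

```text
t: 1.3
eef_pos: [0.4744, -0.0484, 0.2353]
tool_rot: [[0.991, 0.135, 0.0], [0.135, -0.991, -0.0], [0.0, 0.0, -1.0]]
wrist_force: [1.2, -1.6, 0.4]
gripper_width: 0.0019
```

```bash
python3 - <<'E'
from h import *
p,d=imaging.capture("wrist"); cv2.imwrite("pics/w1.png",p[:,:,::-1]); np.save("pics/w1.npy",p)
s=arm.get_state(); print(s["t"],s["eef_pos"],s["wrist_force"],s["qpos"],s["tool_rot"]); print(cal("wrist"))
E
```

```text
1.35 [ 0.47672856 -0.04092571  0.2356524 ] [-2.78460223  9.17378993 -1.65499492] [ 32.9884236    9.07618084 -34.76927382 109.72118456   5.67507912
  62.81436742   4.08586618] [[ 0.98997353  0.1412423   0.00174084]
 [ 0.14123869 -0.98997345  0.0020485 ]
 [ 0.00201272 -0.00178209 -0.99999639]]
{'K': array([[268.90863404,   0.        , 253.37759519],
       [  0.        , 268.90863404, 193.34047259],
       [  0.        ,   0.        ,   1.        ]]), 'mount': array([[ 9.99999654e-01, -3.07675761e-06,  8.31838144e-04,
         1.53830601e-03],
       [-1.95103675e-04,  9.71231433e-01,  2.38137494e-01,
        -6.88946805e-02],
       [-8.08640044e-04, -2.38137574e-01,  9.71231096e-01,
        -1.80765054e-01],
       [ 0.00000000e+00,  0.00000000e+00,  0.00000000e+00,
         1.00000000e+00]])}
```

View pics/w1.png

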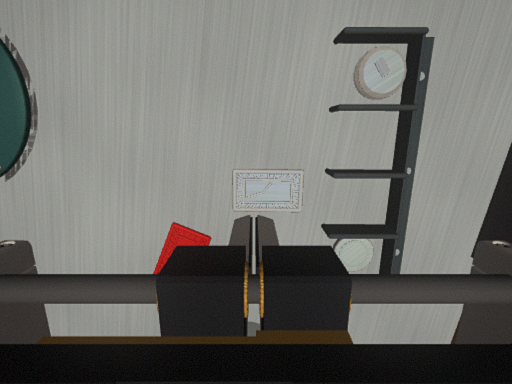

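Call:
jog_arm(translation=[[0,0,0],[0,0,0],[0,0,0]], twist=[[0,0,0],[0,0,0],[0,0,0]])

```text
t: 1.65
eef_pos: [0.4736, -0.0515, 0.235]
tool_rot: [[0.991, 0.133, -0.001], [0.133, -0.991, -0.0], [-0.001, 0.0, -1.0]]
wrist_force: [0.6, -0.7, 0.2]
gripper_width: 0.0009
```

```bash
python3 - <<'E'
from h import *
s=arm.get_state()
p,d=imaging.capture("wrist"); cv2.imwrite("pics/w2.png",p[:,:,::-1]); np.savez("pics/w2.npz",p=p,d=d,e=s["eef_pos"],R=s["tool_rot"])
print(s["t"],s["eef_pos"],s["wrist_force"],s["joint_vel"])
cv2.imwrite("pics/w2c.png",cv2.resize(p[10:290,200:450,::-1],None,fx=2.1,fy=2.1,interpolation=cv2.INTER_CUBIC))
E
```

```text
1.65 [ 0.47362355 -0.05147476  0.23499871] [ 0.56491451 -0.72247241  0.2371629 ] [ 0.3524087  -0.23424783 -0.07372606 -0.06492091  0.02296426  0.00608442
 -0.03278275]
```

View pics/w2c.png

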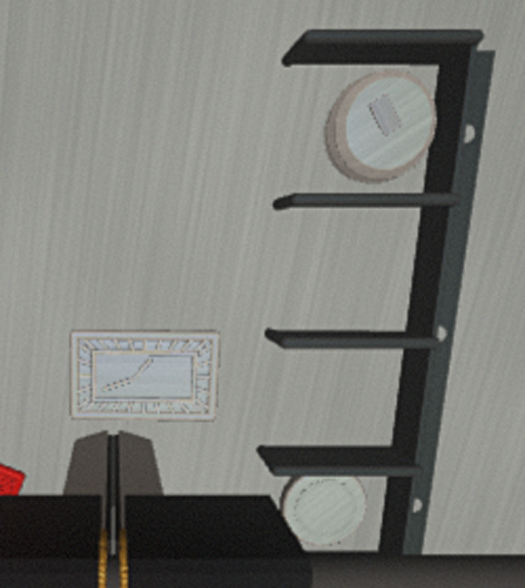

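```bash
cat >> h.py <<'E'
def wplane(e,R,u,v,z):
    c=cal("wrist");K=c["K"];M=c["mount"]
    r=R@M[:3,:3]@np.array([(u-K[0,2])/K[0,0],(v-K[1,2])/K[1,1],1]); o=e+R@M[:3,3]
    return o+r*(z-o[2])/r[2]
O=np.array([.5825,-.0279]);T=np.radians(7.76);RR=np.array([[np.cos(T),-np.sin(T)],[np.sin(T),np.cos(T)]])
def loc(w): return (np.asarray(w)[:2]-O)@RR
E
python3 - <<'E'
from h import *
f=np.load("pics/w2.npz");e,R,p,d=f["e"],f["R"],f["p"],f["d"]
c=cal("wrist");K=c["K"];M=c["mount"]
v,u=np.mgrid[0:384,0:512]
P=np.stack([(u-K[0,2])/K[0,0]*d,(v-K[1,2])/K[1,1]*d,d],-1)@(R@M[:3,:3]).T+e+R@M[:3,3]
Z=P[...,2]; L=(P[...,:2]-O)@RR
dark=(p.sum(2)<230)&(Z>.04)&(Z<.06)&(u>300)
for yy in (.18,.09,0,-.09,-.18):
    s=dark&(abs(L[...,1]-yy)<.02)&(L[...,0]<.095)&(L[...,0]>-.03)
    if s.sum()>5:
        q=L[s]; print(yy,s.sum(),"ymean",q[:,1].mean(),"slope",np.polyfit(q[:,0],q[:,1],1),"xmin",q[:,0].min(),"zmax",Z[s].max(),"zmed",np.median(Z[s]))
s=(Z>.006)&(Z<.016)&(u>225)&(u<310)&(v>160)&(v<215)
r=cv2.minAreaRect((L[s]*1000).astype(np.float32)); print("tray local",r,s.sum())
g=cv2.cvtColor(p,cv2.COLOR_RGB2GRAY)
for a,b in [(73,330),(219,330),(216,419),(72,419)]:
    w=wplane(e,R,200+a/2.1,10+b/2.1,.010); print(loc(w)*1000)
E
```

```text
0.18 631 ymean 0.1776673143294521 slope [-0.00131492  0.17772977] xmin 0.0013635527765789883 zmax 0.054000386368987574 zmed 0.050870451518291115
0.09 445 ymean 0.0886013331559101 slope [-0.00157579  0.08867531] xmin 0.0012050907247358937 zmax 0.05325270318079839 zmed 0.051088702967753474
0 352 ymean -0.0007733867636078795 slope [-0.00401047 -0.00058709] xmin 0.000884200459032907 zmax 0.053380258916596646 zmed 0.051086646812903536
-0.09 337 ymean -0.08976326322215308 slope [-0.00874803 -0.08935101] xmin 0.0006144453407179116 zmax 0.05355839595732431 zmed 0.050610249067369995
tray local ((-86.3265151977539, -32.630943298339844), (67.86479949951172, 109.6668472290039), 88.90193939208984) 2975
[-137.5456408     1.69268571]
[-32.04909408   1.46942567]
[-31.4091848  -65.74408418]
[-139.54560337  -65.51131638]
```

Call:
jog_arm(translation=[[3,5,0],[6,10,-2],[9,15,-5],[11.4,20.5,-8],[11.4,20.5,-12],[11.4,20.5,-15],[11.4,20.5,-15.5],[11.4,20.5,-16.5],[11.4,20.5,-17],[11.4,20.5,-17]], twist=[[0,0,0],[0,0,0],[0,0,0],[0,0,0],[0,0,0],[0,0,0],[0,0,0],[0,0,0],[0,0,0],[0,0,0]])

```text
t: 2.7
eef_pos: [0.5887, 0.1535, 0.0663]
tool_rot: [[0.991, 0.133, 0.001], [0.133, -0.991, -0.0], [0.001, 0.001, -1.0]]
wrist_force: [0.1, 0.1, -0.7]
gripper_width: 0.0008
```

Call:
jog_arm(translation=[[0,0,-0.5],[0,0,-1],[0,0,-1.2],[0,0,-1.3],[0,0,-1.4],[0,0,-1.4]], twist=[[0,0,0],[0,0,0],[0,0,0],[0,0,0],[0,0,0],[0,0,0]])

```text
t: 3.3
eef_pos: [0.588, 0.1547, 0.0511]
tool_rot: [[0.991, 0.135, -0.0], [0.135, -0.991, -0.0], [-0.0, 0.0, -1.0]]
wrist_force: [-0.7, 0.2, -0.1]
gripper_width: 0.0006
```

Call:
jog_arm(translation=[[0,0,-0.1],[0,0,-0.2],[0,0,-0.2],[0,0,-0.2]], twist=[[0,0,0],[0,0,0],[0,0,0],[0,0,0]])

```text
t: 3.7
eef_pos: [0.5883, 0.1549, 0.0499]
tool_rot: [[0.991, 0.135, 0.001], [0.135, -0.991, -0.0], [0.001, 0.0, -1.0]]
wrist_force: [-3.4, -0.8, 10.6]
gripper_width: 0.0006
```

Divider_1 felt: 10.6 N upward at z = 0.050. On to divider_2.

Call:
jog_arm(translation=[[0,0,1],[0,0,1.8],[0.4,-3,1.8],[0.8,-6,1.8],[1.2,-8.9,1.8],[1.2,-8.9,1.2],[1.2,-8.9,0.6],[1.2,-8.9,0.2],[1.2,-8.9,0.1],[1.2,-8.9,0],[1.2,-8.9,0],[1.2,-8.9,0]], twist=[[0,0,0],[0,0,0],[0,0,0],[0,0,0],[0,0,0],[0,0,0],[0,0,0],[0,0,0],[0,0,0],[0,0,0],[0,0,0],[0,0,0]])

```text
t: 4.9
eef_pos: [0.5999, 0.067, 0.0498]
tool_rot: [[0.991, 0.136, -0.0], [0.136, -0.991, 0.0], [-0.0, -0.0, -1.0]]
wrist_force: [-4.9, 0.2, 11.6]
gripper_width: 0.0004
```

Divider_2 felt: 11.6 N. Now divider_3.

Call:
jog_arm(translation=[[0,0,1],[0,0,1.8],[0.4,-3,1.8],[0.8,-6,1.8],[1.2,-8.9,1.8],[1.2,-8.9,1.2],[1.2,-8.9,0.6],[1.2,-8.9,0.2],[1.2,-8.9,0.1],[1.2,-8.9,0],[1.2,-8.9,0],[1.2,-8.9,0]], twist=[[0,0,0],[0,0,0],[0,0,0],[0,0,0],[0,0,0],[0,0,0],[0,0,0],[0,0,0],[0,0,0],[0,0,0],[0,0,0],[0,0,0]])

```text
t: 6.1
eef_pos: [0.612, -0.0219, 0.0498]
tool_rot: [[0.991, 0.136, -0.0], [0.136, -0.991, 0.0], [-0.0, -0.0, -1.0]]
wrist_force: [-5.2, 1.2, 10.0]
gripper_width: 0.0004
```

Divider_3 felt: 10.0 N. Next I nudge the tray sideways by about 13 mm from its left side with both fingers, so it lines up with gap 3.

Call:
jog_arm(translation=[[0,0,2],[-2,0.2,4],[-6,0.5,4],[-10,1,4],[-11.8,1.3,4],[-11.8,1.3,4],[-11.8,1.3,1],[-11.8,1.3,-2],[-11.8,1.3,-3],[-11.8,1.3,-4],[-11.8,1.3,-4.4],[-11.8,1.3,-4.4]], twist=[[0,0,0],[0,0,0],[0,0,0],[0,0,0],[0,0,0],[0,0,0],[0,0,0],[0,0,0],[0,0,0],[0,0,0],[0,0,0],[0,0,0]], hand=0)

```text
t: 7.3
eef_pos: [0.4944, -0.0101, 0.0054]
tool_rot: [[0.991, 0.135, 0.0], [0.135, -0.991, -0.0], [0.0, 0.0, -1.0]]
wrist_force: [0.3, 0.9, -0.0]
gripper_width: 0.047
```

Call:
jog_arm(translation=[[0.1,-0.5,0],[0.15,-1,0],[0.2,-1.3,0],[0.25,-1.6,0],[0.3,-1.9,0],[0.3,-2.2,0],[0.35,-2.5,0],[0.4,-2.7,0],[0.4,-2.9,0],[0.4,-3,0],[0.4,-3,0]], twist=[[0,0,0],[0,0,0],[0,0,0],[0,0,0],[0,0,0],[0,0,0],[0,0,0],[0,0,0],[0,0,0],[0,0,0],[0,0,0]])

```text
t: 8.4
eef_pos: [0.498, -0.0404, 0.0052]
tool_rot: [[0.991, 0.134, -0.0], [0.134, -0.991, -0.0], [-0.0, 0.0, -1.0]]
wrist_force: [0.3, -0.2, 0.6]
gripper_width: 0.0468
```

```bash
cat > look.py <<'E'
import sys
from h import *
n=sys.argv[1]; s=arm.get_state(); e,R=s["eef_pos"],s["tool_rot"]
p,d=imaging.capture("wrist"); cv2.imwrite(f"pics/{n}.png",p[:,:,::-1]); np.savez(f"pics/{n}.npz",p=p,d=d,e=e,R=R)
q,dq=imaging.capture("top"); cv2.imwrite(f"pics/{n}t.png",cv2.resize(q[120:270,100:400,::-1],None,fx=2.66,fy=2.66,interpolation=cv2.INTER_CUBIC))
print(s["t"],e,"loc",loc(e)*1000,s["wrist_force"])
E
python3 look.py w3
```

```text
8.4 [ 0.49804885 -0.04041179  0.0051699 ] loc [-85.36717081  -0.99429096] [ 0.32166244 -0.1539418   0.61069421]
```

View pics/w3.png

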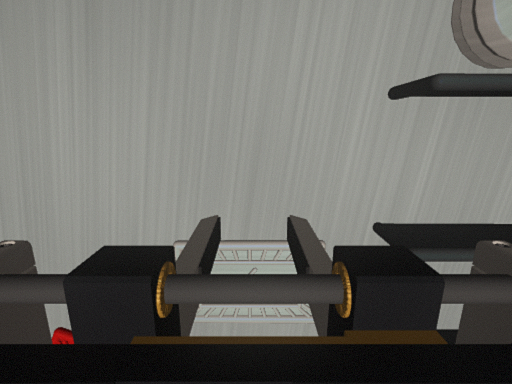

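View pics/w3t.png

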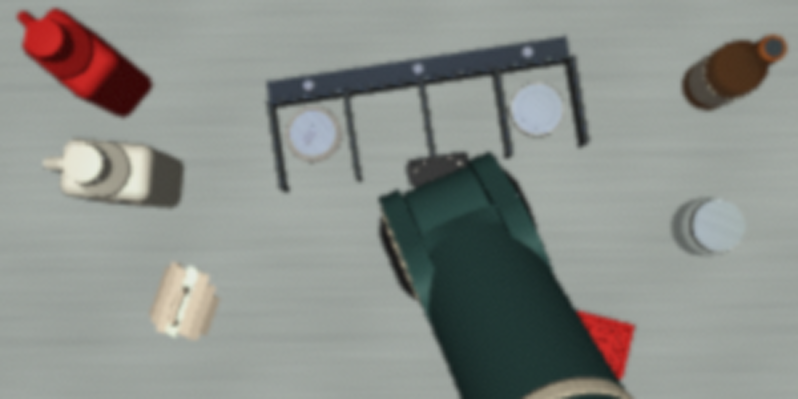

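Call:
jog_arm(translation=[[0,-0.1,0],[0,-0.2,0],[0,-0.2,0],[0,-0.2,0],[-0.2,1,0],[-0.3,2,0],[-0.3,2.5,2],[-0.3,2.5,5],[-0.3,2.5,7],[-0.3,2.5,7]], twist=[[0,0,0],[0,0,0],[0,0,0],[0,0,0],[0,0,0],[0,0,0],[0,0,0],[0,0,0],[0,0,0],[0,0,0]])

```text
t: 9.5
eef_pos: [0.4963, -0.0142, 0.0774]
tool_rot: [[0.991, 0.136, 0.004], [0.136, -0.991, -0.001], [0.003, 0.001, -1.0]]
wrist_force: [-0.5, -0.3, -0.8]
gripper_width: 0.0468
```

Call:
jog_arm(translation=[[0,0,3],[-2,-1,6],[-4,-3,8],[-6,-5,8],[-7.5,-7,8],[-7.5,-8,8],[-7.5,-8,8],[-7.5,-8,8],[-7.5,-8,8],[-7.5,-8,8],[-7.5,-8,8],[-7.5,-8,8]], twist=[[0,0,-0.14],[0,0,-0.28],[0,0,-0.42],[0,0,-0.56],[0,0,-0.7],[0,0,-0.84],[0,0,-0.98],[0,0,-1.12],[0,0,-1.26],[0,0,-1.4],[0,0,-1.54],[0,0,-1.571]], hand=0.36)

```text
t: 10.7
eef_pos: [0.4198, -0.0945, 0.1546]
tool_rot: [[0.13, -0.992, -0.001], [-0.992, -0.13, 0.0], [-0.0, 0.001, -1.0]]
wrist_force: [1.0, 0.4, 0.5]
gripper_width: 0.0303
```

Call:
jog_arm(translation=[[0,0,0],[0,0,0]], twist=[[0,0,0],[0,0,0]])

```text
t: 10.9
eef_pos: [0.4199, -0.0948, 0.1548]
tool_rot: [[0.136, -0.991, -0.001], [-0.991, -0.136, 0.0], [-0.0, 0.001, -1.0]]
wrist_force: [-0.4, 0.6, 0.6]
gripper_width: 0.0303
```

```bash
python3 look.py w4; python3 -c "
from h import *
print(arm.get_state()['qpos'],arm.get_state()['tool_rot'][:,0])"
```

```text
10.9 [ 0.41990061 -0.09479965  0.15480985] loc [-170.14341269  -44.33220618] [-0.392606    0.57294299  0.56291687]
[ 31.39918564   8.76868235 -24.51703563 121.06181908   4.66270178
  51.06110788 -77.99561721] [ 1.35792712e-01 -9.90737264e-01 -1.14486430e-04]
```

View pics/w4.png

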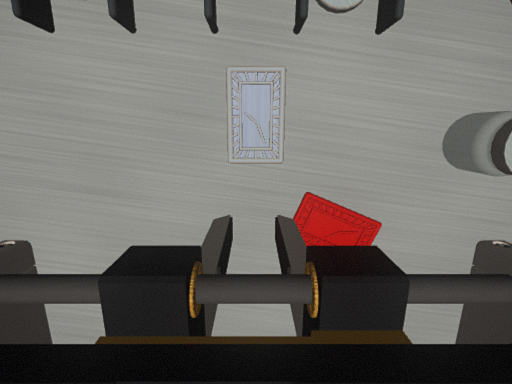

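View pics/w4t.png

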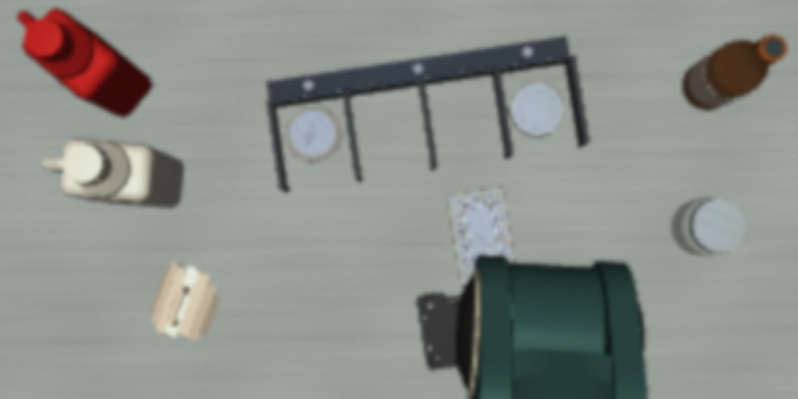

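```bash
cat > tray.py <<'E'
import sys
from h import *
f=np.load(f"pics/{sys.argv[1]}.npz");e,R,p,d=f["e"],f["R"],f["p"],f["d"]
c=cal("wrist");K=c["K"];M=c["mount"]
v,u=np.mgrid[0:384,0:512]
P=np.stack([(u-K[0,2])/K[0,0]*d,(v-K[1,2])/K[1,1]*d,d],-1)@(R@M[:3,:3]).T+e+R@M[:3,3]
Z=P[...,2];L=(P[...,:2]-O)@RR
s=(Z>.006)&(Z<.015)&(v<215)&(L[...,0]>-.16)&(L[...,0]<.11)&(abs(L[...,1]+.045)<.045)&(p.sum(2)>250)
n,l,st,_=cv2.connectedComponentsWithStats(s.astype(np.uint8)); k=1+st[1:,4].argmax(); s=l==k
print("tray",cv2.minAreaRect((L[s]*1000).astype(np.float32)),s.sum(), "min/max",L[s].min(0),L[s].max(0))
q=(Z>.006)&(Z<.015)&(p[...,0]>150)&(p[...,1]<60)
if q.any(): print("red min/max loc",L[q].min(0),L[q].max(0))
dk=(p.sum(2)<230)&(Z>.044)&(Z<.056)&(L[...,0]>-.01)
for yy in (0,-.09):
    t=dk&(abs(L[...,1]-yy)<.02); print(yy,t.sum(),L[t].mean(0) if t.any() else 0)
E
python3 tray.py w4
```

```text
tray ((-87.24859619140625, -46.616661071777344), (109.70890045166016, 67.87152862548828), 0.06592468917369843) 5582 min/max [-0.14212852 -0.08052096] [-0.03239508 -0.01263711]
red min/max loc [-0.2491758  -0.20745277] [-0.17901945 -0.09603087]
0 170 [ 0.00761466 -0.00166726]
-0.09 165 [ 0.00729069 -0.09041672]
```

The tray is at y = −46.6 mm with yaw ≈ 0, against a gap centre of about −46 mm. Descending behind its near end.

Call:
jog_arm(translation=[[0,-0.2,-4],[0,-0.2,-8],[0,-0.2,-11],[0,-0.2,-13],[0,-0.2,-14.4],[0,-0.2,-15],[0,-0.2,-15]], twist=[[0,0,0],[0,0,0],[0,0,0],[0,0,0],[0,0,0],[0,0,0],[0,0,0]])

```text
t: 11.7
eef_pos: [0.4198, -0.0971, 0.0047]
tool_rot: [[0.135, -0.991, -0.001], [-0.991, -0.135, 0.0], [-0.001, 0.001, -1.0]]
wrist_force: [-0.0, 0.0, 0.8]
gripper_width: 0.0301
```

Call:
jog_arm(translation=[[0.8,0.11,0],[1.6,0.22,0],[2.3,0.31,0],[3,0.41,0],[3.8,0.52,0],[4.6,0.63,0],[5.4,0.74,0],[6.2,0.84,0],[7,0.95,0],[7.8,1.06,0],[8.4,1.14,0],[8.4,1.14,0]], twist=[[0,0,0],[0,0,0],[0,0,0],[0,0,0],[0,0,0],[0,0,0],[0,0,0],[0,0,0],[0,0,0],[0,0,0],[0,0,0],[0,0,0]])

```text
t: 12.9
eef_pos: [0.5049, -0.0856, 0.0051]
tool_rot: [[0.135, -0.991, 0.0], [-0.991, -0.135, 0.0], [-0.0, -0.0, -1.0]]
wrist_force: [-0.8, -0.5, -0.5]
gripper_width: 0.0298
```

```bash
python3 look.py w5; python3 tray.py w5
```

```text
12.9 [ 0.50485266 -0.08562925  0.00514849] loc [-84.73109562 -46.71634224] [-0.83101006 -0.49450324 -0.49003608]
tray ((-17.960208892822266, -46.16686248779297), (109.86343383789062, 67.70771026611328), 0.10131995379924774) 18143 min/max [-0.07294478 -0.08004225] [ 0.03692817 -0.01229722]
0 1699 [ 0.0212325  -0.00207026]
-0.09 1693 [ 0.02107359 -0.08996736]
```

View pics/w5.png

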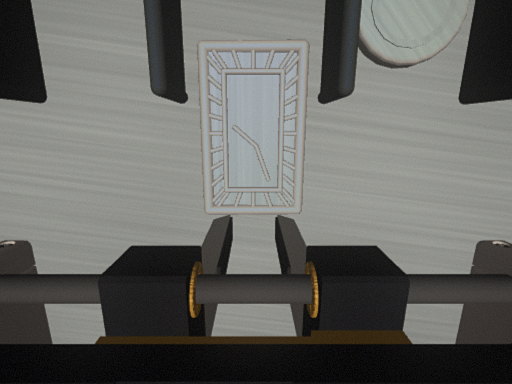

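The tray is centred and entering gap 3 straight, with its near edge at −73 mm. Continuing.

Call:
jog_arm(translation=[[0.6,0.08,0],[1.2,0.16,0],[1.8,0.24,0],[2.4,0.33,0],[3,0.41,0],[3.6,0.49,0],[4.2,0.57,0],[4.8,0.65,0],[5.3,0.72,0],[5.7,0.77,0],[6,0.82,0],[6,0.82,0]], twist=[[0,0,0],[0,0,0],[0,0,0],[0,0,0],[0,0,0],[0,0,0],[0,0,0],[0,0,0],[0,0,0],[0,0,0],[0,0,0],[0,0,0]])

```text
t: 14.2
eef_pos: [0.5644, -0.0775, 0.0051]
tool_rot: [[0.134, -0.991, 0.0], [-0.991, -0.134, 0.0], [-0.0, -0.0, -1.0]]
wrist_force: [-0.1, 0.6, -0.5]
gripper_width: 0.0304
```

Call:
jog_arm(translation=[[0.2,0.03,0],[0.4,0.05,0],[0.6,0.08,0],[0.8,0.11,0],[0.8,0.11,0]], twist=[[0,0,0],[0,0,0],[0,0,0],[0,0,0],[0,0,0]])

```text
t: 14.7
eef_pos: [0.5723, -0.0765, 0.0052]
tool_rot: [[0.135, -0.991, 0.0], [-0.991, -0.135, 0.0], [-0.0, -0.0, -1.0]]
wrist_force: [0.1, 0.4, 0.6]
gripper_width: 0.0301
```

```bash
python3 look.py w6; python3 tray.py w6
```

```text
14.7 [ 0.57233998 -0.07648139  0.0051809 ] loc [-16.62662962 -46.76465036] [0.07967976 0.43007134 0.55652364]
tray ((49.774749755859375, -46.069236755371094), (67.9560546875, 109.19709777832031), 89.93154907226562) 18102 min/max [-0.00483167 -0.08009998] [ 0.10439686 -0.01214601]
0 3549 [ 0.05795626 -0.00219974]
-0.09 3515 [ 0.05706893 -0.0897998 ]
```

Call:
jog_arm(translation=[[0.1,0.01,0],[0.2,0.03,0],[0.2,0.03,0]], twist=[[0,0,0],[0,0,0],[0,0,0]])

```text
t: 15.1
eef_pos: [0.5735, -0.0764, 0.005]
tool_rot: [[0.134, -0.991, -0.001], [-0.991, -0.134, -0.0], [-0.0, 0.001, -1.0]]
wrist_force: [-5.1, 0.3, 3.2]
gripper_width: 0.0301
```

Call:
jog_arm(translation=[[0.1,0.01,0],[0.2,0.03,0],[0.2,0.03,0]], twist=[[0,0,0],[0,0,0],[0,0,0]])

```text
t: 15.4
eef_pos: [0.5737, -0.0764, 0.0048]
tool_rot: [[0.134, -0.991, -0.005], [-0.991, -0.134, -0.001], [-0.0, 0.005, -1.0]]
wrist_force: [-16.0, -1.9, 12.5]
gripper_width: 0.0302
```

Firm stop: −16 N with no further advance, so the tray is against the back rail. Backing off along the bench, then up.

Call:
jog_arm(translation=[[-0.3,-0.04,0],[-1,-0.14,0],[-2.5,-0.34,0],[-4,-0.54,0],[-4,-0.54,2],[-4,-0.54,6],[-4,-0.54,10],[-4,-0.54,12],[-4,-0.54,12],[-4,-0.54,12]], twist=[[0,0,0],[0,0,0],[0,0,0],[0,0,0],[0,0,0],[0,0,0],[0,0,0],[0,0,0],[0,0,0],[0,0,0]])

```text
t: 16.4
eef_pos: [0.5359, -0.0815, 0.1251]
tool_rot: [[0.134, -0.991, 0.001], [-0.991, -0.134, -0.0], [0.0, -0.001, -1.0]]
wrist_force: [-0.2, -0.4, -0.6]
gripper_width: 0.0301
```

```bash
python3 look.py w7; python3 tray.py w7
```

```text
16.4 [ 0.53594024 -0.0815469   0.1251374 ] loc [-53.37699605 -46.86893607] [-0.23589575 -0.40145142 -0.60971728]
tray ((50.91654586791992, -46.079307556152344), (67.7414321899414, 109.06560516357422), 89.85498046875) 7117 min/max [-0.00364585 -0.07996501] [ 0.10552477 -0.01215331]
red min/max loc [-0.24164123 -0.10079067] [-0.21506638 -0.08634019]
0 1058 [ 0.05644771 -0.00186789]
-0.09 985 [ 0.0568421  -0.09043139]
```

View pics/w7.png

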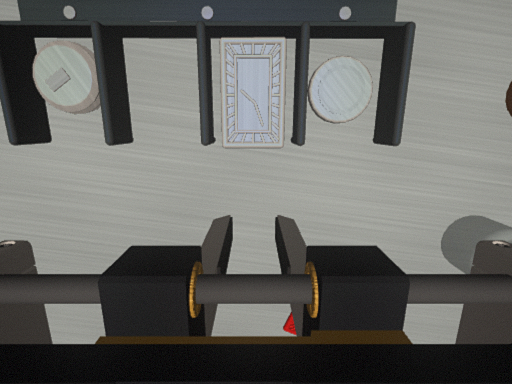

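View pics/w7t.png

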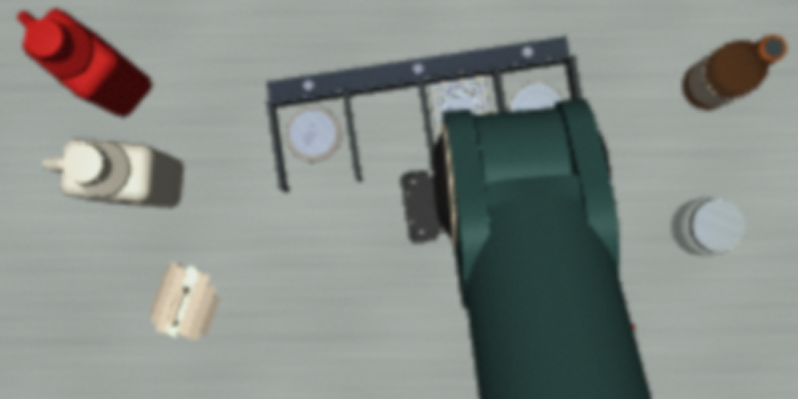

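The wrist picture shows the tray at (253,92), flat in the third gap with its far end at the rail (row 38). The top picture shows the detergent, shard, jar, beer bottle and left-gap item where they were. Handing in.

```bash
python3 -c "
from cell import arm
print(arm.job_done())"
```

```text
the job is handed in; nothing more can be done
None
```

The tray is flat in the third gap, counted from the white detergent bottle's end, and against the back rail. I handed the job in at about 16.5 s.

- **Feeling:** with the closed fingertip I pressed the top edges of dividers 1, 2 and 3 in that order, getting 10.6, 11.6 and 10.0 N at z ≈ 50 mm. I lifted the tip about 18 mm between dividers rather than sliding it.
- **Pushing:** I nudged the tray about 13 mm sideways along the bench to line it up. Then I pushed it in from its near end with both fingers until it stopped firmly at 16 N. It was never gripped or lifted.
- **Last checks:** the tray is centred in the gap (y = −46.1 mm, with the gap centre at about −46 mm) and straight to within about 0.2°. Its far end is at 105.5 mm, where the rail is at 105 mm.
- **Small disagreement:** the near end measured 3.6 mm out of the mouth instead of 5 mm, which is within the 2 mm calibration error.
- **Other items:** nothing else was seen to move, and the gripper is clear of everything. The arm hid most of the red tray look-alike in the last pictures, so I could not re-check it. The fingers stayed about 20 mm or more from it by measurement.

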